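# Stand the reagent bottles in their anti-tip bases

## Robot

A 6-joint arm with a two-finger parallel gripper is mounted at the origin on a cart in front of the work surface, level with it; the furniture and walls round the work are solid. World frame = base frame: x ahead of the robot, y to its left, z up, the work surface at z = 0. Lengths are in m, angles in rad, forces in N, time in s.
With the tool pointing down it reaches from about 0.325 to 0.875 m from the base axis. Payload 4.4 kg.
Tool frame: the origin (TCP) lies between the finger pads; the fingertips stand 8 mm ahead of it and the grasp point (between the pads) lies 11 mm behind it (tips_ahead is the z of the fingertips in the tool frame, in m); z points along the fingers, y is the line along which they close (so a half turn about z gives the same grasp; the last joint's range is limited). The gripper opens to 85 mm and grips with 20 to 120 N. Pads are 22 mm wide; open, the fingers measure 114 mm over their backs; the gripper's body (76 mm by 85 mm) begins 54 mm behind the grasp point. The pads swing forward as they close: fully open they stand 13 mm farther back than shut.
Start: joints at [-1.312, 0.207, 1.542, -0, 1.393, -0.15], TCP at [0.229, -0.528, 0.239] pointing down, gripper open.
Joint ranges: [-2.73, 2.73], [-0.86, 2.22], [0.23, 2.46], [-1.11, 4.25], [0.08, 2.63], [-2.82, 2.82]. Speed limits (rad/s): [2.79, 2.79, 3.14, 3.14, 3.14, 3.14].

## Interface

Orientations are given as a rotation vector (axis times angle).
In Python, from workcell import state, get_image, close_job, boxes_of, cut_out, tips_ahead gives the robot as it stands.
- The arm moves only by the tool drive_tool, never from a script. Its argument "rows" is a list of rows, each an object with "offset": the shift along the tool's x, y, z in mm, a list of three; "dr": the turn, a rotation vector about the tool's x, y, z in degrees, a list of three. A call has 1 to 8 rows; each row shifts and turns the commanded pose from where the row before left it, along the tool's axes as they then stand; what a row does not reach is not made up. A row lasts 1/10 s, in which the tool goes at most 50 mm and 8.59 degrees, less where a joint would pass 70% of its speed; a pose out of reach is approached as far as the arm can. A call with a gripper value outside its range is refused whole. "fingers" is the opening, from 0 (shut) to 1 (fully open), set as the call begins (left out, the last holds). The fingers move at their own pace and stop on an object; "newtons" is the grip in N (left out, the last holds). Time passes only in rows, so rows that do not move let the fingers close. It gives the time, the measured TCP pose, the force, the opening and the grip force at its end, in the units of the state.
- state(): the state, without advancing time (a new reading comes with each control period).
- get_image(name): name is "side" or "top" or "wrist"; returns a dict with "image" (400x640x3 uint8, red, green, blue), "z_map" (400x640 float32, m along the optical axis (not along the pixel's ray), 0 where there is no reading), "K" (3x3 intrinsics, pixels), "xyz" and "orientation" of the camera in the world. Camera axes: x right, y up, looking along -z (the intrinsics and any distortion apply to the point x, -y, -z); pixel columns grow to the right and rows downward; lengths in m; the calibration is good to about 2 mm. A picture is of the moment at which its call begins.
- close_job(): hands the job in; it is judged then, once.
Trained networks look in the newest picture that a camera, given by its name, has taken for a name from the list of things; names that differ only in an ending like _2 or _b are one class to them, and where a whole thing is asked for, a point or a joint stands for the part that bears it (a point fixed in the world has none). Each returns a list of dicts, best first, with "conf" (0 to 1); they miss things now and then, are a little off and sometimes report something else, mostly with a low value. They report only what shows in the picture. A call takes as long as a camera call. They do not tell look-alikes from the thing itself.
- boxes_of(camera, label): "centre" ([column, row] in pixels, amid what is visible of it).
- cut_out(camera, label): "mask" (400x640 bool, what is visible of it) and "centre" ([column, row] in pixels, amid what is visible of it).
The state is a dict: "time": time; "joints": joint angles; "joint_velocities": joint speeds; "effort": joint torques, N m; "position": TCP position; "orientation": TCP orientation; "wrist_force": force on the tool from outside, world axes, zero at the start; "moment": the same for the moment, N m; "finger_gap": finger opening in m; "finger_force": force on a finger pad.
Only numpy, scipy, OpenCV 4.12 (cv2) and the standard library are available. Lean on these libraries where they do the work, as an engineer would, in place of code of your own. Each camera call takes 0.05 s, during which the arm holds its last target. There are 200 camera calls.

## Task

Four bottles of different sizes stand loose among four round anti-tip bases on the bench. Stand each bottle upright in the base whose well fits it, the smallest bottle in the smallest base and so on up to the largest, so that it rests on the floor of the well. Keep every bottle upright throughout, do not drop or knock any over, and leave the timer and the cold block where they are.

Things in the scene. Friction and masses are not known exactly. Their poses are not given: they have to be found in the camera images.
- vial: The smallest bottle, an amber glass vial with a grey screw cap. 22 mm in diameter, 50 mm tall with its cap, loose, standing upright on the worktop. Origin: centre of its underside; z up along its axis. Straight glass body up to 18 mm, then an 18 mm neck, and a 22 mm wide cap from 34 to 50 mm height, by which it can be pinched; 30 g.
- bottle_s: The second smallest bottle, white, squat, with a wide ribbed screw cap. 36 mm in diameter, 70 mm tall with its cap, loose, standing upright on the worktop. Origin: centre of its underside; z up along its axis. Straight sides up to 43 mm, then a shoulder; the cap (25 mm across to grip) spans 59 to 70 mm height; 50 g.
- bottle_m: The second largest bottle, white with a white cap. 52 mm in diameter, 115 mm tall with its cap, loose, standing upright on the worktop. Origin: centre of its underside; z up along its axis. Straight sides up to 71 mm, then a shoulder; the cap (34 mm across) spans 97 to 115 mm height; 150 g.
- bottle_l: The largest bottle, white, with a screw cap. 68 mm in diameter, 150 mm tall with its cap, loose, standing upright on the worktop. Origin: centre of its underside; z up along its axis. Straight sides up to 93 mm, then a shoulder; the cap (34 mm across) spans 126 to 150 mm height; 320 g.
- base_xs: Smallest of the four anti-tip bottle bases: a grey round cup on a dark rubber foot, fixed to the worktop, 58 mm across the foot. Its round well is 34 mm in inner diameter and is open at the top; well floor 5 mm and rim 14 mm above the worktop; the wall is 6 mm thick. Origin: centre of its underside, on the worktop; z up. It takes the vial (22 mm).
- base_s: Second smallest of the four anti-tip bottle bases: a grey round cup on a dark rubber foot, fixed to the worktop, 72 mm across the foot. Its round well is 48 mm in inner diameter and is open at the top; well floor 5 mm and rim 14 mm above the worktop; the wall is 6 mm thick. Origin: centre of its underside, on the worktop; z up. It takes the 36 mm bottle.
- base_m: Second largest of the four anti-tip bottle bases: a grey round cup on a dark rubber foot, fixed to the worktop, 88 mm across the foot. Its round well is 64 mm in inner diameter and is open at the top; well floor 5 mm and rim 14 mm above the worktop; the wall is 6 mm thick. Origin: centre of its underside, on the worktop; z up. It takes the 52 mm bottle.
- base_l: Largest of the four anti-tip bottle bases: a grey round cup on a dark rubber foot, fixed to the worktop, 104 mm across the foot. Its round well is 80 mm in inner diameter and is open at the top; well floor 5 mm and rim 14 mm above the worktop; the wall is 6 mm thick. Origin: centre of its underside, on the worktop; z up. It takes the 68 mm bottle.
- timer: Bystander: white kitchen-style lab timer lying loose on the worktop, 66 x 66 x 18 mm. Origin: centre of its underside; z up. Leave it alone.
- cold_block: Bystander: blue perforated cold block lying loose on the worktop, 104 (its x) x 144 (its y) x 28 mm. Origin: centre of its underside; z up. Leave it alone.
There are look-alikes about, which are no part of the job. Leave any pink look-alike of the bottle_s alone.

How it is judged:
By the outcome, as a careful person would: the job done as asked, in the order asked, and still so for the second after the job is handed in, with the robot touching nothing.
It also fails if it takes over 117 s, if anything falls off the work surface, if the arm or the gripper's body presses on something with over 40 N, if the wrist force passes 120 N, or if a joint passes its speed limit or range.

## Working session

There is one attempt and no reset: what is moved stays moved. The work goes in short steps, Python scripts to look and compute and a tool call to move; the robot and the scene stay as the last step left them, time stands still between calls to the robot, and variables do not carry over. Pictures are saved under pics/ and viewed, at most 14 in all, crops included, and the job is handed in when it is done.

Besides the shell and the picture viewer there is one more tool, called after "Request:" as name(argument=value, ...) on one line, values as JSON. drive_tool: Moves the arm, as the interface text tells. Its arguments: {"type":"object","properties":{"rows":{"type":"array"},"fingers":{"type":"number"},"newtons":{"type":"number"}},"required":["rows"]}

```bash
mkdir -p pics
cat > h.py <<'E'
import numpy as np, cv2
from scipy.spatial.transform import Rotation as R
from workcell import *
def cloud(d):
    K=d["K"];z=d["z_map"];v,u=np.mgrid[:400,:640]
    p=np.stack([(u-K[0,2])/K[0,0]*z,-(v-K[1,2])/K[1,1]*z,-z],-1)
    o=np.array(d["orientation"]); 
    M=R.from_rotvec(o).as_matrix() if o.shape==(3,) else (o if o.shape==(3,3) else R.from_quat(o).as_matrix())
    return p@M.T+np.array(d["xyz"])
def save(d,n): cv2.imwrite("pics/"+n,cv2.cvtColor(d["image"],cv2.COLOR_RGB2BGR))
E
python3 - <<'E'
from h import *
print(state()); print(tips_ahead)
for c in("top","side"):
    d=get_image(c);save(d,c+"1.png");print(c,d["xyz"],d["orientation"],d["K"],[k for k in d])
    P=cloud(d)
    for l in"vial bottle_s bottle_m bottle_l base_xs base_s base_m base_l timer cold_block".split():
        for r in cut_out(c,l)[:4]:
            m=r["mask"]&(d["z_map"]>0);q=P[m]
            if len(q)<5:continue
            zt=np.percentile(q[:,2],97);t=q[q[:,2]>zt-.006]
            lo,hi=np.percentile(t[:,:2],[2,98],axis=0)
            print(c,l,round(r["conf"],2),np.round(r["centre"]),"ztop",round(zt,3),"mid",np.round((lo+hi)/2,3),"ext",np.round(hi-lo,3),len(q))
E
```

```text
{'time': 0.0, 'joints': array([-1.31247928e+00,  2.07463488e-01,  1.54298046e+00,  1.69895685e-06,
        1.39352801e+00, -1.50463639e-01]), 'joint_velocities': array([ 0.00045122, -0.00126609,  0.00058864,  0.00012332,  0.00108857,
       -0.00018556]), 'effort': array([-8.22080801e-04, -3.83032537e+01, -2.91595656e+01, -4.44760753e-04,
        1.05467689e-02, -2.82382784e-07]), 'position': array([ 0.22837007, -0.52687619,  0.2380885 ]), 'orientation': array([-3.07387373e+00, -6.37167071e-01,  1.98675416e-04]), 'wrist_force': array([0.20980566, 0.63484098, 0.3256918 ]), 'moment': array([0.01265069, 0.05182388, 0.02263333]), 'finger_force': 0.0, 'finger_gap': 0.08550801306857134}
0.008
top [0.4329608  0.02767414 1.35717468] [ 0.07987877 -0.08551585 -1.5390265 ] [[391.42300081   0.         321.6342862 ]
 [  0.         391.42300081 199.09151462]
 [  0.           0.           1.        ]] ['image', 'z_map', 'K', 'xyz', 'orientation']
top vial 0.46 [364. 177.] ztop 0.053 mid [ 0.65  -0.122] ext [0.018 0.016] 39
top bottle_s 0.85 [350. 235.] ztop 0.152 mid [ 0.462 -0.071] ext [0.031 0.03
[... 3138 characters left out ...]
p 0.014 mid [ 0.634 -0.264] ext [0.084 0.093] 296
side base_s 0.57 [376. 184.] ztop 0.067 mid [ 0.43  -0.072] ext [0.    0.001] 58
side base_m 0.87 [340. 250.] ztop 0.015 mid [0.475 0.264] ext [0.071 0.126] 618
side base_m 0.81 [322. 179.] ztop 0.014 mid [ 0.634 -0.264] ext [0.084 0.093] 296
side base_m 0.57 [376. 184.] ztop 0.067 mid [ 0.43  -0.072] ext [0.    0.001] 58
side base_l 0.87 [340. 250.] ztop 0.015 mid [0.475 0.264] ext [0.071 0.126] 618
side base_l 0.81 [322. 179.] ztop 0.014 mid [ 0.634 -0.264] ext [0.084 0.093] 296
side base_l 0.57 [376. 184.] ztop 0.067 mid [ 0.43  -0.072] ext [0.    0.001] 58
side cold_block 0.83 [321. 282.] ztop 0.03 mid [0.482 0.399] ext [0.094 0.133] 2316
```

View pics/top1.png

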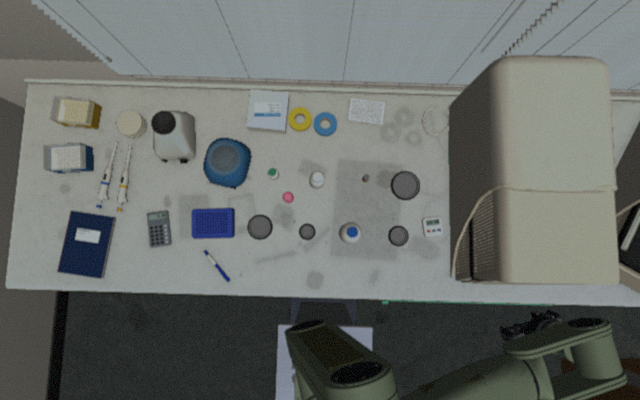

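View pics/side1.png

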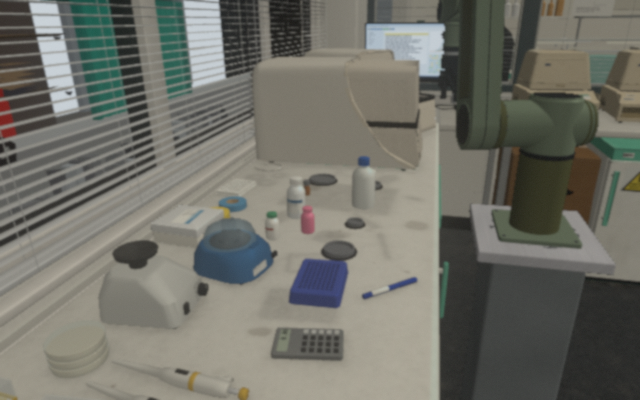

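Top view:
- Bottles: `bottle_l` with blue cap (350,233), `bottle_m` with white cap (317,180), vial (365,178).
- `bottle_s` candidates: white with green cap (272,173), and the pink look-alike (288,197). I choose the white one at (272,173).
- Bases by rim diameter: xs (309,231), s (398,235), m (259,227), l (403,185).
- Also in view: timer (432,227), cold block (213,223).

I'll check this with one close crop and get the obstacle heights.

Run:
```python
from h import *
d=get_image("top");P=cloud(d)
cv2.imwrite("pics/crop.png",cv2.resize(cv2.cvtColor(d["image"][125:260,190:460],cv2.COLOR_RGB2BGR),None,fx=2.9,fy=2.9,interpolation=cv2.INTER_CUBIC))
s=get_image("side");S=cloud(s)
A=np.vstack([P[d["z_map"]>0],S[s["z_map"]>0]])
def ext(n,x0,x1,y0,y1,z0,z1):
    q=A[(A[:,0]>x0)&(A[:,0]<x1)&(A[:,1]>y0)&(A[:,1]<y1)&(A[:,2]>z0)&(A[:,2]<z1)]
    print(n,len(q),np.round(np.percentile(q,[1,50,99],axis=0),3).tolist() if len(q) else 0)
ext("box",.25,1.,-1,-.36,.06,.6)
ext("table",.2,1.,-.3,.3,-.01,.01)
ext("vial",.62,.68,-.15,-.09,.04,.07)
ext("s",.63,.69,.17,.23,.06,.085)
ext("pink",.55,.61,.12,.18,.06,.085)
ext("centrif",.6,.78,.25,.42,.04,.5)
ext("timer",.42,.55,-.42,-.29,.014,.05)
ext("back",.75,1.,-.3,.3,.04,.5)
for (x,y,r) in((.632,-.264,.06),(.474,.235,.05),(.457,-.24,.045),(.463,.073,.035)):
    q=P[(np.hypot(P[...,0]-x,P[...,1]-y)<r)&(P[...,2]>.011)&(P[...,2]<.03)]; lo,hi=np.percentile(q[:,:2],[1,99],axis=0);print((lo+hi)/2,hi-lo)
```

```text
box 68731 [[0.257, -0.966, 0.069], [0.661, -0.479, 0.37], [0.978, -0.377, 0.583]]
table 45450 [[0.246, -0.293, -0.006], [0.533, 0.011, 0.0], [0.958, 0.294, 0.008]]
vial 63 [[0.641, -0.134, 0.042], [0.651, -0.12, 0.049], [0.661, -0.112, 0.054]]
s 115 [[0.644, 0.183, 0.06], [0.655, 0.198, 0.069], [0.668, 0.209, 0.074]]
pink 107 [[0.566, 0.13, 0.061], [0.576, 0.144, 0.069], [0.589, 0.156, 0.076]]
centrif 4228 [[0.615, 0.287, 0.042], [0.677, 0.376, 0.081], [0.764, 0.419, 0.111]]
timer 594 [[0.421, -0.42, 0.014], [0.483, -0.411, 0.02], [0.549, -0.327, 0.049]]
back 26539 [[0.815, -0.292, 0.043], [0.969, 0.065, 0.272], [0.991, 0.294, 0.492]]
[ 0.63224359 -0.26402846] [0.08826842 0.08730714]
[0.47472112 0.23500822] [0.07208222 0.07253452]
[ 0.45675109 -0.23995317] [0.05481411 0.05525695]
[0.46100118 0.07246955] [0.04127945 0.04285823]
```

View pics/crop.png

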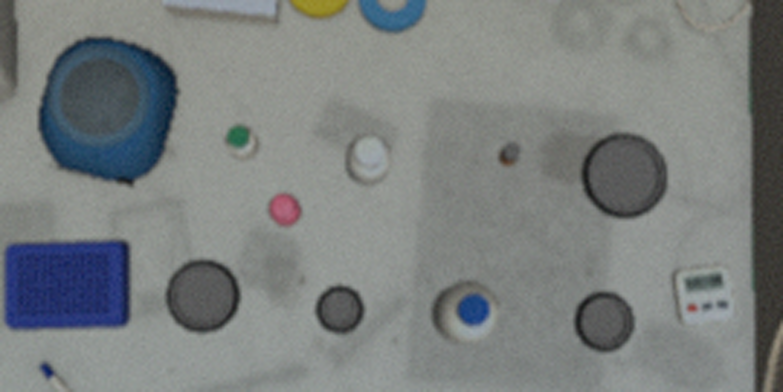

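Request:
drive_tool(rows=[{"offset":[0,0,-30],"dr":[0,0,7.8]},{"offset":[0,0,-30],"dr":[0,0,7.8]},{"offset":[0,0,0],"dr":[0,0,7.8]},{"offset":[0,0,0],"dr":[0,0,0]}], fingers=0.6, newtons=30)

```text
time: 1.6
position: [0.2287, -0.5283, 0.3008]
orientation: [3.139, 0.001, 0.001]
wrist_force: [0.4, 0.1, -0.5]
finger_gap: 0.0515
finger_force: 0.0
```

The crop confirms it: white bottle with green cap at crop (240,140), pink at (284,210), amber vial with grey cap at (509,153). Now I'll move to the vial.

Request:
drive_tool(rows=[{"offset":[12,-38,0],"dr":[0,0,0]},{"offset":[12,-38,0],"dr":[0,0,0]},{"offset":[12,-38,0],"dr":[0,0,0]},{"offset":[12,-38,0],"dr":[0,0,0]},{"offset":[12,-38,0],"dr":[0,0,0]},{"offset":[12,-38,0],"dr":[0,0,0]}])

```text
time: 2.2
position: [0.3003, -0.2975, 0.2981]
orientation: [-3.14, -0.005, 0.002]
wrist_force: [0.8, 0.7, -0.1]
finger_gap: 0.0515
finger_force: 0.0
```

Request:
drive_tool(rows=[{"offset":[43,-22,0],"dr":[0,0,0]},{"offset":[43,-22,0],"dr":[0,0,0]},{"offset":[43,-22,0],"dr":[0,0,0]},{"offset":[43,-22,0],"dr":[0,0,0]},{"offset":[43,-22,0],"dr":[0,0,0]},{"offset":[43,-22,0],"dr":[0,0,0]},{"offset":[43,-22,0],"dr":[0,0,0]},{"offset":[43,-22,0],"dr":[0,0,0]}])

```text
time: 3.0
position: [0.6454, -0.122, 0.2977]
orientation: [-3.141, -0.006, 0.004]
wrist_force: [0.8, -0.1, 1.2]
finger_gap: 0.0511
finger_force: 0.0
```

Request:
drive_tool(rows=[{"offset":[0,0,40],"dr":[0,0,0]},{"offset":[0,0,40],"dr":[0,0,0]},{"offset":[0,0,40],"dr":[0,0,0]},{"offset":[0,0,0],"dr":[0,0,0]},{"offset":[0,0,0],"dr":[0,0,0]}])

```text
time: 3.5
position: [0.6435, -0.1232, 0.178]
orientation: [-3.14, -0.003, 0.005]
wrist_force: [-0.1, 1.0, 1.0]
finger_gap: 0.0513
finger_force: 0.0
```

Run:
```python
from h import *
import workcell
d=get_image("wrist");save(d,"w1.png");P=cloud(d)
s=state();print(s["position"],s["orientation"],workcell.tips_ahead)
q=P[(np.hypot(P[...,0]-.65,P[...,1]+.122)<.03)&(d["z_map"]>0)&(P[...,2]>.03)&(P[...,2]<.07)]
if len(q):print(len(q),np.percentile(q,[1,50,99],axis=0))
```

```text
[ 0.64511032 -0.12379051  0.18064986] [3.14106310e+00 2.29788464e-03 2.47994500e-03] 0.008
567 [[ 0.64444805 -0.13383406  0.03775527]
 [ 0.65518536 -0.12384615  0.05035851]
 [ 0.66473508 -0.11385997  0.05200798]]
```

View pics/w1.png

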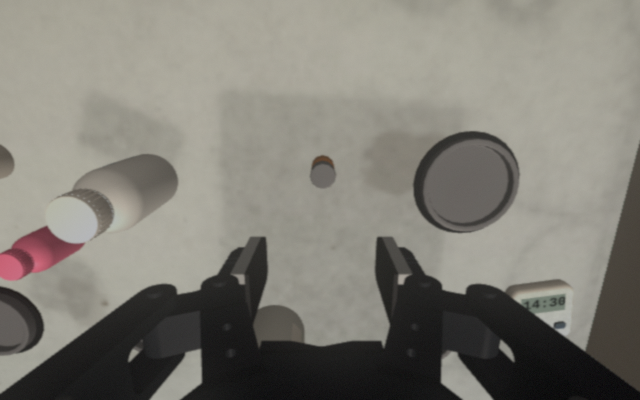

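The wrist view shows the vial at (322,172), centred between the fingers, with base_l at (467,182) and the timer on the right. Next: descend, grip and lift.

Request:
drive_tool(rows=[{"offset":[9,0,35],"dr":[0,0,0]},{"offset":[0,0,35],"dr":[0,0,0]},{"offset":[0,0,35],"dr":[0,0,0]},{"offset":[0,0,25],"dr":[0,0,0]},{"offset":[0,0,15],"dr":[0,0,0]},{"offset":[0,0,0],"dr":[0,0,0]}])

```text
time: 4.15
position: [0.6534, -0.1236, 0.0342]
orientation: [-3.141, -0.001, 0.001]
wrist_force: [-1.1, -0.1, -0.6]
finger_gap: 0.0514
finger_force: 0.0
```

Request:
drive_tool(rows=[{"offset":[0,0,0],"dr":[0,0,0]},{"offset":[0,0,0],"dr":[0,0,0]},{"offset":[0,0,0],"dr":[0,0,0]},{"offset":[0,0,0],"dr":[0,0,0]},{"offset":[0,0,0],"dr":[0,0,0]},{"offset":[0,0,0],"dr":[0,0,0]},{"offset":[0,0,0],"dr":[0,0,0]},{"offset":[0,0,0],"dr":[0,0,0]}], fingers=0.0, newtons=25)

```text
time: 4.95
position: [0.6557, -0.1242, 0.0373]
orientation: [3.14, 0.001, 0.008]
wrist_force: [0.6, -0.2, 6.1]
finger_gap: 0.0209
finger_force: 24.6
```

Request:
drive_tool(rows=[{"offset":[0,0,-10],"dr":[0,0,0]},{"offset":[0,0,-20],"dr":[0,0,0]},{"offset":[0,0,-30],"dr":[0,0,0]},{"offset":[0,0,-30],"dr":[0,0,0]},{"offset":[0,0,-30],"dr":[0,0,0]},{"offset":[0,0,-20],"dr":[0,0,0]},{"offset":[-10,-10,0],"dr":[0,0,0]}])

```text
time: 5.65
position: [0.6468, -0.1153, 0.1801]
orientation: [3.138, -0.001, 0.016]
wrist_force: [1.2, 0.9, -0.7]
finger_gap: 0.0208
finger_force: 24.5
```

Request:
drive_tool(rows=[{"offset":[-20,-20,0],"dr":[0,0,0]},{"offset":[-25,-25,0],"dr":[0,0,0]},{"offset":[-25,-25,0],"dr":[0,0,0]},{"offset":[-25,-25,0],"dr":[0,0,0]},{"offset":[-25,-25,0],"dr":[0,0,0]},{"offset":[-25,-25,0],"dr":[0,0,0]},{"offset":[-20,-25,0],"dr":[0,0,0]},{"offset":[-15,-17,0],"dr":[0,0,0]}])

```text
time: 6.45
position: [0.4615, 0.0749, 0.1746]
orientation: [-3.141, -0.002, 0.001]
wrist_force: [0.4, 1.6, 0.7]
finger_gap: 0.0209
finger_force: 24.5
```

Request:
drive_tool(rows=[{"offset":[0,0,20],"dr":[0,0,0]},{"offset":[0,0,25],"dr":[0,0,0]},{"offset":[0,0,20],"dr":[0,0,0]},{"offset":[0,0,15],"dr":[0,0,0]},{"offset":[0,0,0],"dr":[0,0,0]},{"offset":[0,0,0],"dr":[0,0,0]}])

```text
time: 7.05
position: [0.4634, 0.0735, 0.0948]
orientation: [-3.142, -0.001, -0.0]
wrist_force: [0.4, -0.3, 0.4]
finger_gap: 0.0209
finger_force: 24.5
```

Run:
```python
from h import *
d=get_image("wrist");save(d,"w2.png");P=cloud(d)
s=state();print(s["position"],s["finger_gap"])
q=P[(np.hypot(P[...,0]-.4625,P[...,1]-.073)<.035)&(d["z_map"]>0)&(P[...,2]>.010)&(P[...,2]<.02)]
if len(q):print(len(q),np.percentile(q,[1,50,99],axis=0))
```

```text
[0.46403358 0.07347585 0.09532371] 0.021106413056603355
1243 [[0.44854657 0.05048829 0.01040662]
 [0.47207625 0.07085934 0.01416992]
 [0.48761464 0.09384413 0.01584086]]
```

View pics/w2.png

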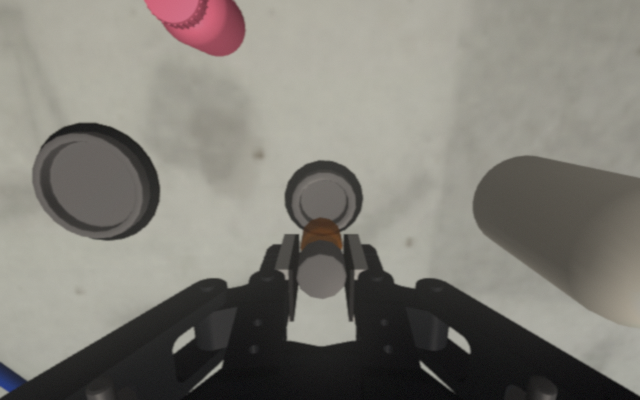

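The wrist view shows the amber vial held upright (322,262), with base_xs directly below it (323,198). Lowering.

Request:
drive_tool(rows=[{"offset":[0,0,20],"dr":[0,0,0]},{"offset":[0,0,15],"dr":[0,0,0]},{"offset":[0,0,10],"dr":[0,0,0]},{"offset":[0,0,5],"dr":[0,0,0]},{"offset":[0,0,3],"dr":[0,0,0]},{"offset":[0,0,0],"dr":[0,0,0]}])

```text
time: 7.7
position: [0.4646, 0.0734, 0.0423]
orientation: [3.142, 0.001, 0.004]
wrist_force: [-0.7, 0.4, 1.2]
finger_gap: 0.021
finger_force: 24.6
```

Request:
drive_tool(rows=[{"offset":[0,0,1],"dr":[0,0,0]},{"offset":[0,0,1],"dr":[0,0,0]},{"offset":[0,0,0],"dr":[0,0,0]}])

```text
time: 8.0
position: [0.4658, 0.0734, 0.0422]
orientation: [3.141, 0.001, 0.007]
wrist_force: [-3.2, -0.1, 14.3]
finger_gap: 0.0209
finger_force: 25.7
```

Request:
drive_tool(rows=[{"offset":[0,0,-1],"dr":[0,0,0]},{"offset":[0,0,0],"dr":[0,0,0]}])

```text
time: 8.2
position: [0.4651, 0.0734, 0.0423]
orientation: [3.141, 0.001, 0.006]
wrist_force: [-0.7, 0.8, 8.2]
finger_gap: 0.0209
finger_force: 25.0
```

Request:
drive_tool(rows=[{"offset":[0,0,0],"dr":[0,0,0]},{"offset":[0,0,0],"dr":[0,0,0]},{"offset":[0,0,0],"dr":[0,0,0]},{"offset":[0,0,0],"dr":[0,0,0]},{"offset":[0,0,-10],"dr":[0,0,0]},{"offset":[0,0,-20],"dr":[0,0,0]},{"offset":[0,0,-30],"dr":[0,0,0]},{"offset":[0,0,-40],"dr":[0,0,0]}], fingers=0.6)

```text
time: 9.0
position: [0.4616, 0.0735, 0.1403]
orientation: [-3.141, -0.001, 0.007]
wrist_force: [2.0, 0.2, -0.2]
finger_gap: 0.0513
finger_force: 0.0
```

Request:
drive_tool(rows=[{"offset":[20,-15,-40],"dr":[0,0,0]},{"offset":[30,-15,-20],"dr":[0,0,0]},{"offset":[30,-15,0],"dr":[0,0,0]},{"offset":[30,-15,0],"dr":[0,0,0]},{"offset":[30,-20,0],"dr":[0,0,0]},{"offset":[30,-20,0],"dr":[0,0,0]},{"offset":[10,-20,0],"dr":[0,0,0]},{"offset":[0,0,0],"dr":[0,0,0]}])

```text
time: 9.8
position: [0.6443, 0.1958, 0.2004]
orientation: [-3.141, -0.004, -0.001]
wrist_force: [0.1, -0.3, 0.1]
finger_gap: 0.0513
finger_force: 0.0
```

Run:
```python
from h import *
d=get_image("wrist");save(d,"w3.png");P=cloud(d)
t=get_image("top");T=cloud(t)
s=state();print(s["position"],s["finger_gap"])
def top(P,n,x,y,r,z0,z1):
    q=P[(np.hypot(P[...,0]-x,P[...,1]-y)<r)&(P[...,2]>z0)&(P[...,2]<z1)]
    if len(q):
        lo,hi=np.percentile(q[:,:2],[1,99],axis=0);print(n,len(q),(lo+hi)/2,hi-lo,np.percentile(q[:,2],[50,99]))
for n,C in(("w",P),("t",T)):
    top(C,n+" s",.655,.198,.03,.063,.08); top(C,n+" vial",.4635,.0725,.03,.048,.07)
```

```text
[0.64285205 0.19362809 0.20022013] 0.05090336824698689
w s 756 [0.65896107 0.19390303] [0.02410721 0.0242737 ] [0.07013679 0.07165124]
w vial 53 [0.46139944 0.06690379] [0.01217497 0.00667616] [0.0557922  0.05698635]
t vial 34 [0.46052428 0.07526306] [0.01887308 0.01692478] [0.05538622 0.05982083]
```

View pics/w3.png

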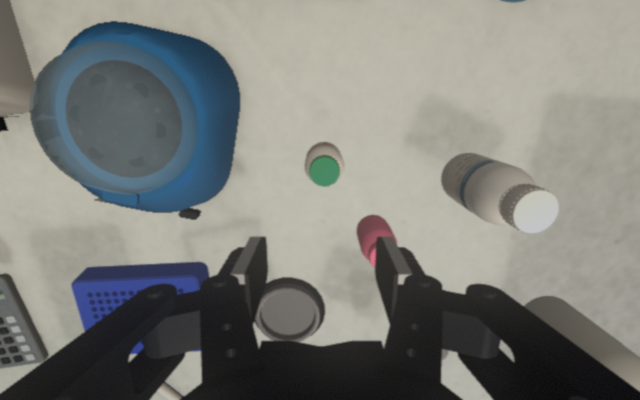

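The wrist view shows the green-capped white bottle at (324,165) ahead of the open fingers. The pink one is at (378,240) and clear. The vial is seated (its top is at 0.0555). Descending on bottle_s to grip the body.

Request:
drive_tool(rows=[{"offset":[14,-2,0],"dr":[0,0,0]},{"offset":[0,0,30],"dr":[0,0,0]},{"offset":[0,0,40],"dr":[0,0,0]},{"offset":[0,0,40],"dr":[0,0,0]},{"offset":[0,0,35],"dr":[0,0,0]},{"offset":[0,0,20],"dr":[0,0,0]},{"offset":[0,0,12],"dr":[0,0,0]},{"offset":[0,0,0],"dr":[0,0,0]}], fingers=0.8)

```text
time: 10.7
position: [0.6554, 0.1945, 0.0216]
orientation: [3.141, -0.001, -0.006]
wrist_force: [0.2, -1.1, 0.2]
finger_gap: 0.0683
finger_force: 0.0
```

Request:
drive_tool(rows=[{"offset":[0,0,0],"dr":[0,0,0]},{"offset":[0,0,0],"dr":[0,0,0]},{"offset":[0,0,0],"dr":[0,0,0]},{"offset":[0,0,0],"dr":[0,0,0]},{"offset":[0,0,0],"dr":[0,0,0]},{"offset":[0,0,0],"dr":[0,0,0]},{"offset":[0,0,0],"dr":[0,0,0]},{"offset":[0,0,0],"dr":[0,0,0]}], fingers=0.0, newtons=25)

```text
time: 11.5
position: [0.6591, 0.1956, 0.0258]
orientation: [-3.141, -0.001, -0.006]
wrist_force: [-0.7, -0.8, 6.9]
finger_gap: 0.0344
finger_force: 25.4
```

Request:
drive_tool(rows=[{"offset":[0,0,-10],"dr":[0,0,0]},{"offset":[0,0,-20],"dr":[0,0,0]},{"offset":[0,0,-30],"dr":[0,0,0]},{"offset":[0,0,-35],"dr":[0,0,0]},{"offset":[0,0,-35],"dr":[0,0,0]},{"offset":[0,0,-25],"dr":[0,0,0]},{"offset":[0,0,-15],"dr":[0,0,0]},{"offset":[-5,10,0],"dr":[0,0,0]}])

```text
time: 12.3
position: [0.654, 0.1866, 0.1967]
orientation: [-3.14, -0.003, -0.01]
wrist_force: [1.2, -0.9, -0.7]
finger_gap: 0.0344
finger_force: 25.1
```

Request:
drive_tool(rows=[{"offset":[-10,20,0],"dr":[0,0,0]},{"offset":[-15,30,0],"dr":[0,0,0]},{"offset":[-15,30,0],"dr":[0,0,0]},{"offset":[-15,30,0],"dr":[0,0,0]},{"offset":[-15,30,0],"dr":[0,0,0]},{"offset":[-15,30,0],"dr":[0,0,0]},{"offset":[-15,30,0],"dr":[0,0,0]},{"offset":[-15,30,0],"dr":[0,0,0]}])

```text
time: 13.1
position: [0.5345, -0.0456, 0.1907]
orientation: [-3.141, -0.0, 0.007]
wrist_force: [1.6, 0.1, 0.1]
finger_gap: 0.0344
finger_force: 25.1
```

Request:
drive_tool(rows=[{"offset":[-15,35,0],"dr":[0,0,0]},{"offset":[-15,35,0],"dr":[0,0,0]},{"offset":[-15,35,0],"dr":[0,0,0]},{"offset":[-15,35,0],"dr":[0,0,0]},{"offset":[-10,30,0],"dr":[0,0,0]},{"offset":[-10,25,0],"dr":[0,0,0]},{"offset":[0,0,0],"dr":[0,0,0]},{"offset":[0,0,0],"dr":[0,0,0]}])

```text
time: 13.9
position: [0.4558, -0.2391, 0.1914]
orientation: [-3.139, 0.002, 0.004]
wrist_force: [0.7, 0.8, -1.0]
finger_gap: 0.0341
finger_force: 25.1
```

```bash
cat >> h.py <<'E'
def top(P,n,x,y,r,z0,z1):
    q=P[(np.hypot(P[...,0]-x,P[...,1]-y)<r)&(P[...,2]>z0)&(P[...,2]<z1)]
    if len(q):
        lo,hi=np.percentile(q[:,:2],[1,99],axis=0);print(n,len(q),np.round((lo+hi)/2,4),np.round(hi-lo,4),"ranges",np.round([lo,hi],4).tolist(),np.percentile(q[:,2],[50,99]))
E
python3 - <<'E'
from h import *
d=get_image("wrist");P=cloud(d);save(d,"w4.png")
s=state();print(s["position"],s["finger_gap"])
top(P,"rim",.457,-.24,.045,.011,.02)
top(P,"bottle top",s["position"][0],s["position"][1],.03,s["position"][2]+.035,.3)
E
```

```text
[ 0.45632031 -0.23858344  0.19171984] 0.03457471789655527
rim 1031 [ 0.46   -0.2425] [0.0573 0.057 ] ranges [[0.4314, -0.271], [0.4887, -0.2139]] [0.01424586 0.01602273]
bottle top 23224 [ 0.4631 -0.2387] [0.0274 0.0521] ranges [[0.4494, -0.2647], [0.4768, -0.2126]] [0.26440055 0.28210934]
```

View pics/w4.png

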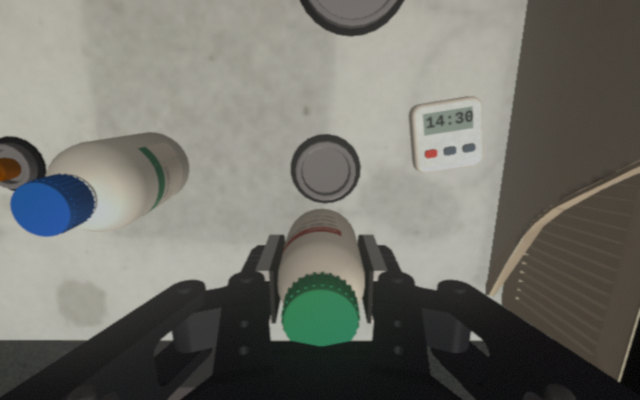

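The bottle is held upright (320,290), with base_s (325,168) just ahead and below, and the box stays clear on the right. Lowering with a +1 mm x, −1 mm y correction.

Request:
drive_tool(rows=[{"offset":[1,1,20],"dr":[0,0,0]},{"offset":[0,0,30],"dr":[0,0,0]},{"offset":[0,0,35],"dr":[0,0,0]},{"offset":[0,0,30],"dr":[0,0,0]},{"offset":[0,0,25],"dr":[0,0,0]},{"offset":[0,0,15],"dr":[0,0,0]},{"offset":[0,0,6],"dr":[0,0,0]},{"offset":[0,0,0],"dr":[0,0,0]}])

```text
time: 14.75
position: [0.4583, -0.2391, 0.0318]
orientation: [-3.14, -0.003, 0.002]
wrist_force: [0.0, 0.9, -0.1]
finger_gap: 0.0348
finger_force: 25.2
```

Request:
drive_tool(rows=[{"offset":[0,0,2],"dr":[0,0,0]},{"offset":[0,0,1],"dr":[0,0,0]},{"offset":[0,0,0],"dr":[0,0,0]}])

```text
time: 15.05
position: [0.4592, -0.2402, 0.0306]
orientation: [-3.142, -0.002, -0.002]
wrist_force: [-1.8, 2.1, 6.1]
finger_gap: 0.0345
finger_force: 25.7
```

Request:
drive_tool(rows=[{"offset":[0,0,0],"dr":[0,0,0]},{"offset":[0,0,0],"dr":[0,0,0]},{"offset":[0,0,0],"dr":[0,0,0]},{"offset":[0,0,0],"dr":[0,0,0]},{"offset":[0,0,-15],"dr":[0,0,0]},{"offset":[0,0,-25],"dr":[0,0,0]},{"offset":[0,0,-40],"dr":[0,0,0]},{"offset":[0,0,-40],"dr":[0,0,0]}], fingers=0.7)

```text
time: 15.85
position: [0.4577, -0.24, 0.1497]
orientation: [-3.14, -0.0, 0.003]
wrist_force: [-0.5, 0.3, 0.5]
finger_gap: 0.0597
finger_force: 0.0
```

Request:
drive_tool(rows=[{"offset":[20,-30,-40],"dr":[0,0,0]},{"offset":[20,-35,-30],"dr":[0,0,0]},{"offset":[20,-40,-10],"dr":[0,0,0]},{"offset":[25,-40,0],"dr":[0,0,0]},{"offset":[25,-40,0],"dr":[0,0,0]},{"offset":[25,-40,0],"dr":[0,0,0]},{"offset":[25,-40,0],"dr":[0,0,0]},{"offset":[15,-19,0],"dr":[0,0,0]}])

```text
time: 16.65
position: [0.6328, 0.0449, 0.2259]
orientation: [-3.14, -0.006, -0.0]
wrist_force: [-1.1, 1.1, 0.7]
finger_gap: 0.0601
finger_force: 0.0
```

Request:
drive_tool(rows=[{"offset":[0,0,0],"dr":[0,0,0]},{"offset":[0,0,0],"dr":[0,0,0]}])

```text
time: 16.85
position: [0.6315, 0.0414, 0.2256]
orientation: [3.141, 0.002, -0.002]
wrist_force: [-0.3, -0.1, -0.6]
finger_gap: 0.0596
finger_force: 0.0
```

Run:
```python
from h import *
d=get_image("wrist");P=cloud(d);t=get_image("top");T=cloud(t)
s=state();print(s["position"],s["finger_gap"])
for n,C in(("w",P),("t",T)):
    top(C,n+" s",.458,-.241,.03,.065,.09);top(C,n+" m",.637,.043,.03,.108,.13);top(C,n+" vial",.4635,.0725,.03,.048,.07)
    top(C,n+" s3",.458,-.241,.03,.02,.058)
```

```text
[0.63114233 0.04024722 0.22591309] 0.060003133748784396
w s 443 [ 0.4613 -0.2391] [0.0215 0.024 ] ranges [[0.4506, -0.2512], [0.4721, -0.2271]] [0.07514244 0.07690723]
w m 1439 [0.6391 0.0414] [0.0319 0.0315] ranges [[0.6232, 0.0256], [0.655, 0.0571]] [0.1143936  0.11612667]
w vial 319 [0.4642 0.0738] [0.0208 0.0209] ranges [[0.4538, 0.0634], [0.4746, 0.0843]] [0.05532775 0.05719418]
w s3 795 [ 0.47   -0.2363] [0.0148 0.0291] ranges [[0.4626, -0.2508], [0.4773, -0.2217]] [0.0419098  0.05778561]
t s 51 [ 0.4575 -0.2398] [0.023  0.0238] ranges [[0.446, -0.2517], [0.469, -0.2279]] [0.07506505 0.07999134]
t m 31 [0.6259 0.0409] [0.0121 0.0279] ranges [[0.6199, 0.0269], [0.632, 0.0548]] [0.11318337 0.11963056]
t s3 52 [ 0.456  -0.2357] [0.0336 0.0328] ranges [[0.4392, -0.2521], [0.4728, -0.2193]] [0.05179865 0.05746711]
```

bottle_s is seated (top at 0.075). Now bottle_m, gripped by the cap.

Request:
drive_tool(rows=[{"offset":[5,1,25],"dr":[0,0,0]},{"offset":[0,0,35],"dr":[0,0,0]},{"offset":[0,0,35],"dr":[0,0,0]},{"offset":[0,0,20],"dr":[0,0,0]},{"offset":[0,0,10],"dr":[0,0,0]},{"offset":[0,0,0],"dr":[0,0,0]}])

```text
time: 17.55
position: [0.6353, 0.0392, 0.0997]
orientation: [-3.141, 0.002, 0.005]
wrist_force: [-0.8, 0.6, 0.8]
finger_gap: 0.0595
finger_force: 0.0
```

Request:
drive_tool(rows=[{"offset":[0,0,0],"dr":[0,0,0]},{"offset":[0,0,0],"dr":[0,0,0]},{"offset":[0,0,0],"dr":[0,0,0]},{"offset":[0,0,0],"dr":[0,0,0]},{"offset":[0,0,0],"dr":[0,0,0]},{"offset":[0,0,0],"dr":[0,0,0]},{"offset":[0,0,0],"dr":[0,0,0]},{"offset":[0,0,0],"dr":[0,0,0]}], fingers=0.0, newtons=35)

```text
time: 18.35
position: [0.6385, 0.0402, 0.1036]
orientation: [3.141, 0.001, 0.007]
wrist_force: [-1.4, 0.4, 5.3]
finger_gap: 0.0323
finger_force: 35.3
```

Request:
drive_tool(rows=[{"offset":[0,0,-5],"dr":[0,0,0]},{"offset":[0,0,-10],"dr":[0,0,0]},{"offset":[0,0,-10],"dr":[0,0,0]},{"offset":[0,0,0],"dr":[0,0,0]}])

```text
time: 18.75
position: [0.6382, 0.0401, 0.1285]
orientation: [3.141, 0.001, 0.006]
wrist_force: [-0.9, 0.0, -2.6]
finger_gap: 0.032
finger_force: 34.9
```

Run:
```python
from h import *
d=get_image("side");cv2.imwrite("pics/s2.png",cv2.resize(cv2.cvtColor(d["image"][110:270,220:440],cv2.COLOR_RGB2BGR),None,fx=3,fy=3))
```

```text
(no output)
```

View pics/s2.png

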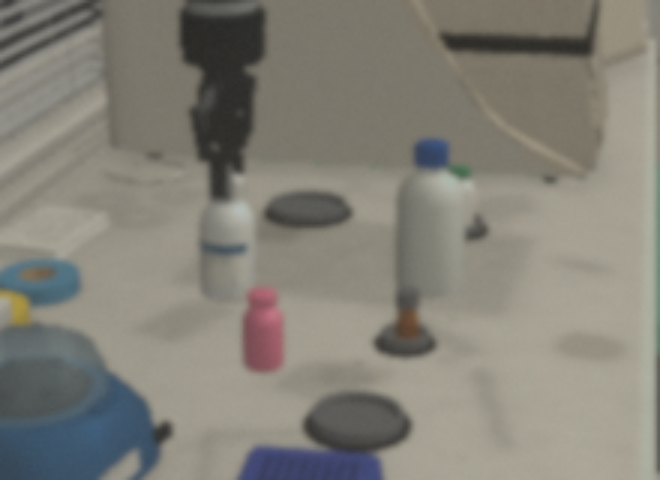

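bottle_m (crop 228,240) hangs upright from its cap, and the vial and bottle_s stand in their bases. I'll raise it above the pink bottle and carry it to base_m.

Request:
drive_tool(rows=[{"offset":[0,0,-15],"dr":[0,0,0]},{"offset":[0,0,-25],"dr":[0,0,0]},{"offset":[0,0,-30],"dr":[0,0,0]},{"offset":[0,0,-30],"dr":[0,0,0]},{"offset":[0,0,-15],"dr":[0,0,0]},{"offset":[-5,-6,0],"dr":[0,0,0]},{"offset":[-13,-15,0],"dr":[0,0,0]},{"offset":[-20,-24,0],"dr":[0,0,0]}])

```text
time: 19.6
position: [0.5975, 0.0849, 0.239]
orientation: [3.141, -0.003, -0.005]
wrist_force: [-0.3, -0.4, -2.3]
finger_gap: 0.0322
finger_force: 35.0
```

Request:
drive_tool(rows=[{"offset":[-20,-24,0],"dr":[0,0,0]},{"offset":[-20,-24,0],"dr":[0,0,0]},{"offset":[-20,-24,0],"dr":[0,0,0]},{"offset":[-20,-24,0],"dr":[0,0,0]},{"offset":[-20,-24,0],"dr":[0,0,0]},{"offset":[-15,-18,0],"dr":[0,0,0]},{"offset":[-10,-10,0],"dr":[0,0,0]},{"offset":[0,0,0],"dr":[0,0,0]}])

```text
time: 20.4
position: [0.4715, 0.234, 0.2398]
orientation: [3.141, 0.005, -0.005]
wrist_force: [0.8, -0.9, -1.6]
finger_gap: 0.0322
finger_force: 35.1
```

Request:
drive_tool(rows=[{"offset":[0,0,10],"dr":[0,0,0]},{"offset":[0,0,20],"dr":[0,0,0]},{"offset":[0,0,30],"dr":[0,0,0]},{"offset":[0,0,20],"dr":[0,0,0]},{"offset":[0,0,10],"dr":[0,0,0]},{"offset":[0,0,0],"dr":[0,0,0]},{"offset":[0,0,0],"dr":[0,0,0]}])

```text
time: 21.1
position: [0.4746, 0.2328, 0.1517]
orientation: [-3.141, 0.001, -0.002]
wrist_force: [-0.7, -0.0, -1.3]
finger_gap: 0.0327
finger_force: 35.1
```

Run:
```python
from h import *
d=get_image("wrist");P=cloud(d)
s=state();print(s["position"],s["finger_gap"])
top(P,"rim",.4745,.235,.05,.011,.018)
z=s["position"][2]
d=get_image("side");S=cloud(d)
for h0,h1 in((.05,.06),(.07,.08),(.09,.1)): top(S,h0,.475,.235,.06,h0,h1)
top(S,"rim",.4745,.235,.06,.012,.017)
```

```text
[0.47505028 0.2331274  0.15241338] 0.03213923624599278
rim 1055 [0.4887 0.2354] [0.0495 0.0733] ranges [[0.4639, 0.1987], [0.5134, 0.272]] [0.01418272 0.01590643]
0.05 77 [0.4755 0.2528] [0.0498 0.0237] ranges [[0.4506, 0.241], [0.5004, 0.2647]] [0.05554949 0.05986493]
0.07 90 [0.4751 0.2491] [0.0502 0.0316] ranges [[0.45, 0.2333], [0.5001, 0.2649]] [0.07493105 0.07981657]
0.09 91 [0.4751 0.2494] [0.0506 0.0288] ranges [[0.4498, 0.235], [0.5004, 0.2638]] [0.09512624 0.09974286]
rim 132 [0.475  0.2369] [0.0732 0.0746] ranges [[0.4384, 0.1996], [0.5116, 0.2743]] [0.01349309 0.01594086]
```

Bottle and base are aligned within 2 mm. Lowering.

Request:
drive_tool(rows=[{"offset":[0,1,15],"dr":[0,0,0]},{"offset":[0,0,15],"dr":[0,0,0]},{"offset":[0,0,8],"dr":[0,0,0]},{"offset":[0,0,4],"dr":[0,0,0]},{"offset":[0,0,0],"dr":[0,0,0]},{"offset":[0,0,2],"dr":[0,0,0]},{"offset":[0,0,1],"dr":[0,0,0]},{"offset":[0,0,0],"dr":[0,0,0]}])

```text
time: 22.0
position: [0.4755, 0.2326, 0.1086]
orientation: [-3.141, -0.001, -0.006]
wrist_force: [-1.2, -1.0, 5.1]
finger_gap: 0.0327
finger_force: 35.6
```

Request:
drive_tool(rows=[{"offset":[0,0,0],"dr":[0,0,0]},{"offset":[0,0,0],"dr":[0,0,0]},{"offset":[0,0,0],"dr":[0,0,0]},{"offset":[0,0,0],"dr":[0,0,0]},{"offset":[0,0,-15],"dr":[0,0,0]},{"offset":[0,0,-25],"dr":[0,0,0]},{"offset":[0,0,-40],"dr":[0,0,0]},{"offset":[0,0,-40],"dr":[0,0,0]}], fingers=0.7)

```text
time: 22.8
position: [0.4729, 0.2319, 0.2266]
orientation: [3.141, 0.001, -0.004]
wrist_force: [0.4, 0.9, 1.0]
finger_gap: 0.0599
finger_force: 0.0
```

Request:
drive_tool(rows=[{"offset":[0,25,-40],"dr":[0,0,0]},{"offset":[-3,40,0],"dr":[0,0,0]},{"offset":[-3,45,0],"dr":[0,0,0]},{"offset":[-3,45,0],"dr":[0,0,0]},{"offset":[-3,45,0],"dr":[0,0,0]},{"offset":[-3,45,0],"dr":[0,0,0]},{"offset":[-2,40,0],"dr":[0,0,0]},{"offset":[0,20,0],"dr":[0,0,0]}])

```text
time: 23.6
position: [0.4563, -0.0758, 0.2663]
orientation: [3.141, -0.004, 0.0]
wrist_force: [0.4, 1.0, -1.0]
finger_gap: 0.06
finger_force: 0.0
```

Request:
drive_tool(rows=[{"offset":[0,0,0],"dr":[0,0,0]},{"offset":[0,0,0],"dr":[0,0,0]}])

```text
time: 23.8
position: [0.4567, -0.0727, 0.2661]
orientation: [-3.141, 0.001, 0.001]
wrist_force: [-0.3, 0.9, 0.8]
finger_gap: 0.0594
finger_force: 0.0
```

Run:
```python
from h import *
d=get_image("wrist");P=cloud(d);t=get_image("side");T=cloud(t)
s=state();print(s["position"],s["finger_gap"])
for n,C in(("w",P),("t",T)):
    top(C,n+" l",.463,-.071,.04,.143,.16);top(C,n+" m",.475,.235,.04,.105,.13)
```

```text
[ 0.45675478 -0.07184685  0.26610521] 0.05968593286344531
w l 1384 [ 0.4663 -0.0755] [0.0316 0.0313] ranges [[0.4505, -0.0912], [0.4821, -0.0598]] [0.14972419 0.15152515]
w m 174 [0.4728 0.2205] [0.024  0.0092] ranges [[0.4608, 0.2159], [0.4848, 0.2251]] [0.10820625 0.11348923]
t l 52 [ 0.4651 -0.0714] [0.0311 0.0357] ranges [[0.4495, -0.0892], [0.4806, -0.0535]] [0.14827076 0.15072015]
t m 143 [0.4734 0.236 ] [0.0313 0.0336] ranges [[0.4578, 0.2192], [0.4891, 0.2528]] [0.11653599 0.12015589]
```

Request:
drive_tool(rows=[{"offset":[7,2,20],"dr":[0,0,0]},{"offset":[0,0,40],"dr":[0,0,0]},{"offset":[0,0,40],"dr":[0,0,0]},{"offset":[0,0,25],"dr":[0,0,0]},{"offset":[0,0,13],"dr":[0,0,0]},{"offset":[0,0,0],"dr":[0,0,0]}])

```text
time: 24.5
position: [0.4625, -0.0734, 0.1266]
orientation: [-3.14, -0.003, 0.006]
wrist_force: [-0.4, 0.2, 0.7]
finger_gap: 0.06
finger_force: 0.0
```

Request:
drive_tool(rows=[{"offset":[0,0,0],"dr":[0,0,0]},{"offset":[0,0,0],"dr":[0,0,0]},{"offset":[0,0,0],"dr":[0,0,0]},{"offset":[0,0,0],"dr":[0,0,0]},{"offset":[0,0,0],"dr":[0,0,0]},{"offset":[0,0,0],"dr":[0,0,0]},{"offset":[0,0,0],"dr":[0,0,0]},{"offset":[0,0,0],"dr":[0,0,0]}], fingers=0.0, newtons=50)

```text
time: 25.3
position: [0.4654, -0.0749, 0.1305]
orientation: [3.141, 0.0, 0.006]
wrist_force: [-1.3, 2.7, 5.0]
finger_gap: 0.0322
finger_force: 49.1
```

Request:
drive_tool(rows=[{"offset":[0,0,-5],"dr":[0,0,0]},{"offset":[0,0,-10],"dr":[0,0,0]},{"offset":[0,0,-20],"dr":[0,0,0]},{"offset":[0,0,-20],"dr":[0,0,0]},{"offset":[0,0,-20],"dr":[0,0,0]},{"offset":[0,0,-20],"dr":[0,0,0]},{"offset":[0,0,-5],"dr":[0,0,0]},{"offset":[0,0,0],"dr":[0,0,0]}])

```text
time: 26.1
position: [0.4643, -0.0751, 0.2291]
orientation: [3.141, 0.0, 0.003]
wrist_force: [-0.5, -0.1, -5.1]
finger_gap: 0.0323
finger_force: 49.5
```

Request:
drive_tool(rows=[{"offset":[6,7,0],"dr":[0,0,0]},{"offset":[12,14,0],"dr":[0,0,0]},{"offset":[20,22,0],"dr":[0,0,0]},{"offset":[20,22,0],"dr":[0,0,0]},{"offset":[20,22,0],"dr":[0,0,0]},{"offset":[20,22,0],"dr":[0,0,0]},{"offset":[20,22,0],"dr":[0,0,0]},{"offset":[20,22,0],"dr":[0,0,0]}])

```text
time: 26.9
position: [0.6019, -0.229, 0.2255]
orientation: [-3.14, 0.0, 0.006]
wrist_force: [0.4, 0.3, -3.9]
finger_gap: 0.032
finger_force: 49.6
```

Request:
drive_tool(rows=[{"offset":[18,22,0],"dr":[0,0,0]},{"offset":[8,11,0],"dr":[0,0,0]},{"offset":[4,5,0],"dr":[0,0,0]},{"offset":[0,0,10],"dr":[0,0,0]},{"offset":[0,0,20],"dr":[0,0,0]},{"offset":[0,0,20],"dr":[0,0,0]},{"offset":[0,0,0],"dr":[0,0,0]},{"offset":[0,0,0],"dr":[0,0,0]}])

```text
time: 27.7
position: [0.6309, -0.2647, 0.1768]
orientation: [-3.14, -0.002, 0.004]
wrist_force: [-0.1, -0.3, -3.0]
finger_gap: 0.0323
finger_force: 50.1
```

Run:
```python
from h import *
s=state();print(s["position"],s["finger_gap"])
d=get_image("side");S=cloud(d)
for h0 in(.06,.09,.12): top(S,h0,.633,-.264,.07,h0,h0+.01)
top(S,"rim",.633,-.264,.06,.011,.017)
P=cloud(get_image("wrist"));top(P,"wrim",.633,-.264,.06,.011,.018)
```

```text
[ 0.63089074 -0.26465322  0.17681461] 0.03226301048423178
0.06 59 [ 0.6273 -0.24  ] [0.0653 0.0328] ranges [[0.5946, -0.2564], [0.66, -0.2236]] [0.06527356 0.06980941]
0.09 58 [ 0.6277 -0.242 ] [0.0645 0.0355] ranges [[0.5954, -0.2598], [0.6599, -0.2243]] [0.09565361 0.09947278]
0.12 55 [ 0.6265 -0.2401] [0.0629 0.0346] ranges [[0.595, -0.2574], [0.6579, -0.2228]] [0.12546987 0.12989468]
rim 77 [ 0.6343 -0.263 ] [0.0883 0.0927] ranges [[0.5901, -0.3094], [0.6785, -0.2167]] [0.01296958 0.01590802]
wrim 1055 [ 0.6521 -0.2656] [0.0572 0.0894] ranges [[0.6235, -0.3103], [0.6806, -0.2209]] [0.01414006 0.01591103]
```

Request:
drive_tool(rows=[{"offset":[5,3,0],"dr":[0,0,0]},{"offset":[0,0,10],"dr":[0,0,0]},{"offset":[0,0,10],"dr":[0,0,0]},{"offset":[0,0,0],"dr":[0,0,0]},{"offset":[0,0,0],"dr":[0,0,0]}])

```text
time: 28.3
position: [0.6362, -0.2684, 0.1569]
orientation: [-3.14, -0.001, 0.003]
wrist_force: [0.8, -0.3, -4.1]
finger_gap: 0.0321
finger_force: 50.1
```

Run:
```python
from h import *
s=state();print(s["position"],s["finger_gap"])
d=get_image("side");S=cloud(d)
for h0 in(.04,.06,.09): top(S,h0,.633,-.264,.07,h0,h0+.01)
top(S,"rim",.633,-.264,.06,.011,.017)
d=get_image("top");T=cloud(d);top(T,"toprim",.633,-.264,.06,.011,.02);top(T,"body",.633,-.264,.06,.08,.15)
save(d,"x.png")
d=get_image("side");cv2.imwrite("pics/s3.png",cv2.resize(cv2.cvtColor(d["image"][100:260,230:430],cv2.COLOR_RGB2BGR),None,fx=3.5,fy=3.5))
```

```text
[ 0.63616512 -0.26837796  0.15688926] 0.032100803211832896
0.04 57 [ 0.6318 -0.2427] [0.0656 0.0301] ranges [[0.599, -0.2578], [0.6646, -0.2277]] [0.04487908 0.04947637]
0.06 57 [ 0.6317 -0.2446] [0.0623 0.0388] ranges [[0.6005, -0.264], [0.6628, -0.2252]] [0.06551862 0.06954322]
0.09 56 [ 0.6314 -0.2451] [0.0626 0.0363] ranges [[0.6001, -0.2633], [0.6627, -0.227]] [0.09538059 0.09991801]
rim 52 [ 0.634  -0.2549] [0.0896 0.0804] ranges [[0.5892, -0.2951], [0.6789, -0.2147]] [0.01302742 0.01503245]
toprim 44 [ 0.6365 -0.2503] [0.0745 0.0602] ranges [[0.5992, -0.2804], [0.6737, -0.2201]] [0.01354885 0.0195459 ]
body 77 [ 0.6239 -0.2616] [0.0442 0.0613] ranges [[0.6018, -0.2922], [0.646, -0.2309]] [0.12744833 0.14437901]
```

View pics/s3.png

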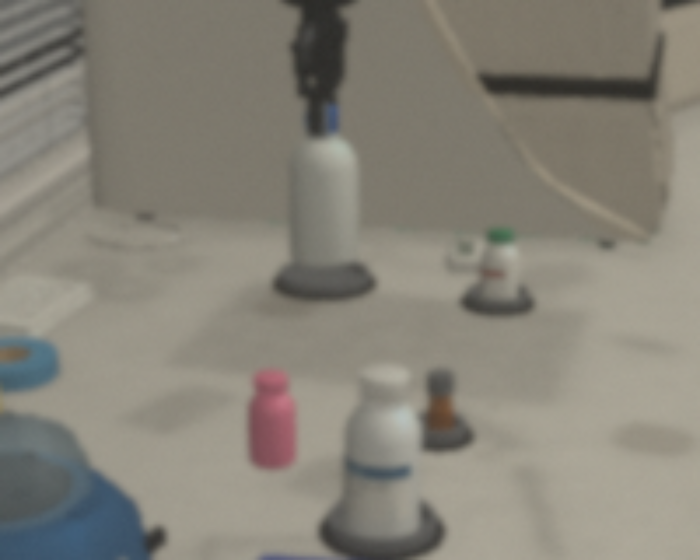

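bottle_l (crop 325,200) is centred over base_l (325,278), and the other three stand in their bases. Lowering.

Request:
drive_tool(rows=[{"offset":[1,0,8],"dr":[0,0,0]},{"offset":[0,0,8],"dr":[0,0,0]},{"offset":[0,0,5],"dr":[0,0,0]},{"offset":[0,0,2],"dr":[0,0,0]},{"offset":[0,0,1],"dr":[0,0,0]},{"offset":[0,0,1],"dr":[0,0,0]},{"offset":[0,0,0],"dr":[0,0,0]}])

```text
time: 29.15
position: [0.6385, -0.2688, 0.1358]
orientation: [3.141, 0.001, 0.003]
wrist_force: [-3.2, 2.1, 7.3]
finger_gap: 0.0324
finger_force: 52.6
```

Request:
drive_tool(rows=[{"offset":[0,0,0],"dr":[0,0,0]},{"offset":[0,0,0],"dr":[0,0,0]},{"offset":[0,0,0],"dr":[0,0,0]},{"offset":[0,0,0],"dr":[0,0,0]},{"offset":[0,0,-15],"dr":[0,0,0]},{"offset":[0,0,-25],"dr":[0,0,0]},{"offset":[0,0,-40],"dr":[0,0,0]},{"offset":[0,0,-40],"dr":[0,0,0]}], fingers=0.7)

```text
time: 29.95
position: [0.6376, -0.2687, 0.2549]
orientation: [-3.141, -0.001, 0.001]
wrist_force: [0.0, -0.8, 0.6]
finger_gap: 0.0596
finger_force: 0.0
```

Request:
drive_tool(rows=[{"offset":[-20,-40,0],"dr":[0,0,0]},{"offset":[-20,-40,0],"dr":[0,0,0]},{"offset":[-20,-40,0],"dr":[0,0,0]},{"offset":[-20,-40,0],"dr":[0,0,0]},{"offset":[0,0,0],"dr":[0,0,0]},{"offset":[0,0,0],"dr":[0,0,0]}])

```text
time: 30.55
position: [0.5581, -0.1082, 0.2547]
orientation: [3.14, 0.003, 0.003]
wrist_force: [0.6, -0.1, 0.5]
finger_gap: 0.0599
finger_force: 0.0
```

Run:
```python
from h import *
d=get_image("side");S=cloud(d);T=cloud(get_image("top"))
for n,x,y,h in(("vial",.463,.073,.055),("s",.458,-.24,.075),("m",.475,.235,.12),("l",.634,-.264,.155)):
    top(S,"side "+n,x,y,.03,h-.007,h+.01);top(T,"top "+n,x,y,.03,h-.007,h+.01)
cv2.imwrite("pics/s4.png",cv2.resize(cv2.cvtColor(d["image"][130:290,230:430],cv2.COLOR_RGB2BGR),None,fx=3.5,fy=3.5))
```

```text
side vial 38 [0.4628 0.0755] [0.0195 0.0242] ranges [[0.453, 0.0634], [0.4725, 0.0876]] [0.05379222 0.05621064]
top vial 33 [0.4605 0.0752] [0.0189 0.017 ] ranges [[0.451, 0.0667], [0.4699, 0.0837]] [0.05504647 0.05933452]
side s 26 [ 0.4583 -0.2346] [0.0228 0.0251] ranges [[0.4469, -0.2472], [0.4697, -0.2221]] [0.07394538 0.07567153]
top s 17 [ 0.4545 -0.2458] [0.0164 0.0103] ranges [[0.4463, -0.251], [0.4627, -0.2407]] [0.07491925 0.08158126]
side m 93 [0.4738 0.2372] [0.0307 0.0316] ranges [[0.4585, 0.2214], [0.4892, 0.253]] [0.11833403 0.1202994 ]
top m 91 [0.4726 0.2346] [0.0315 0.0289] ranges [[0.4568, 0.2201], [0.4883, 0.249]] [0.1188968  0.12516067]
side l 34 [ 0.6355 -0.2693] [0.0313 0.036 ] ranges [[0.6199, -0.2873], [0.6512, -0.2513]] [0.1534362  0.15494367]
top l 1 [ 0.6267 -0.282 ] [0. 0.] ranges [[0.6267, -0.282], [0.6267, -0.282]] [0.15413318 0.15413318]
```

View pics/s4.png

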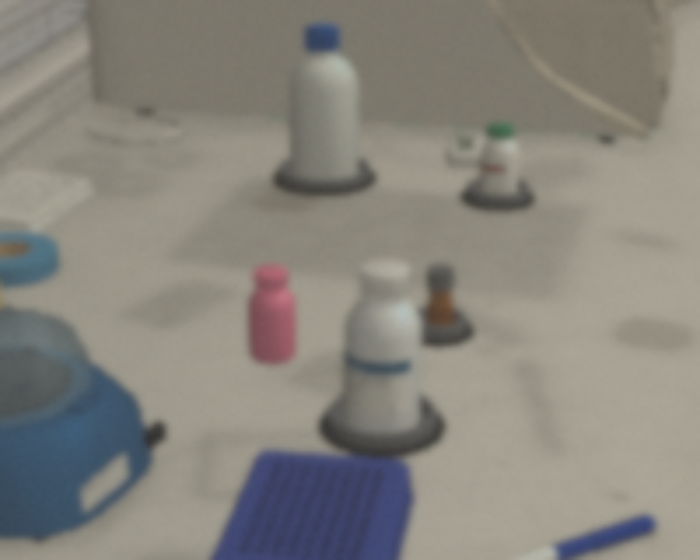

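All four bottles stand upright in their bases, with tops 5 mm above their loose heights: blue-capped (323,110), green-capped (502,160), white-capped (383,350) and vial (440,300). Handing in.

```bash
python3 -c "
from workcell import close_job
print(close_job())"
```

```text
the job is handed in; nothing more can be done
None
```

All four bottles stand upright on the well floors of their matching bases, placed smallest to largest; I never touched the timer, cold block or pink look-alike, and I handed the job in at about 31 s.

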